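# Gauge a brass clock-pillar rod

## Robot

A 7-joint arm with a two-finger parallel gripper is mounted at the origin on the work surface. World frame = base frame: x ahead of the robot, y to its left, z up, the work surface at z = 0. Lengths are in m, angles in rad, forces in N, time in s.
With the tool pointing down it reaches from about 0.425 to 0.875 m from the base axis. Payload 8.4 kg.
Tool frame: the origin (TCP) lies midway between the tips of the shut fingers; the grasp point (between the pads) lies 19 mm behind it; z points along the fingers, y is the line along which they close (so a half turn about z gives the same grasp; the last joint's range is limited). The gripper opens to 87 mm and grips with 3 to 60 N. Pads are 19 mm wide; open, the fingers measure 117 mm over their backs; the gripper's body (75 mm by 190 mm) begins 51 mm behind the grasp point.
Start: joints at [-1.352, 0.333, 0.04, 1.465, -0.013, 1.343, -0.059], TCP at [0.203, 0.617, 0.184] pointing down, gripper open.
Joint ranges: [-2.58, 2.58], [-0.38, 2.09], [-1.3, 1.39], [0.25, 2.4], [-1.5, 4.64], [0.08, 2.09], [-2.65, 2.65]. Speed limits (rad/s): [2.22, 2.22, 2.79, 2.79, 3.14, 3.14, 3.14].

## Interface

Orientations are given as a unit quaternion [w, x, y, z].
In Python, from station import manip, imaging, job, spot_in, outline_of gives the robot as it stands.
- The arm moves only by the tool step_arm, never from a script. Its argument "deltas" is a list of rows, each a list of 7 numbers: the shift along the tool's x, y, z in mm, then the turn, a rotation vector about the tool's x, y, z in degrees, then the gripper command: -1 is shut, 1 is fully open, values between are in proportion. In form: [[tx, ty, tz, rx, ry, rz, gripper], ...]. A call has 1 to 5 rows; each row shifts and turns the commanded pose from where the row before left it, along the tool's axes as they then stand; what a row does not reach is not made up. A row lasts 1/12 s, in which the tool goes at most 41.7 mm and 7.16 degrees, less where a joint would pass 70% of its speed; a pose out of reach is approached as far as the arm can. A call is refused whole if a number of a shift passes 41.7 or a number of a turn 7.16, either way. A call with a gripper value outside its range is refused whole. The fingers move at their own pace and stop on an object; the grip force is fixed at half the most. Time passes only in rows, so rows that do not move let the fingers close. It gives the time, the measured TCP pose, the force, the opening and the grip force at its end, in the units of the state.
- manip.read_state(): the state, without advancing time (a new reading comes with each control period).
- imaging.capture(name): name is "scene" or "top" or "wrist"; returns a dict with "image" (400x640x3 uint8, blue, green, red), "vfov" (degrees; the focal length in pixels is half the picture's height over the tangent of half this angle, whatever the lens; pixels are square), "cx", "cy" (the principal point, pixels), "dist" ([k1, k2, p1, p2, k3] as OpenCV has them; the pictures are not rectified), "rvec" (rotation vector, rad) and "tvec" (3), from world to camera coordinates, as OpenCV has them; the wrist camera has in their place "T_tool_cam" (4x4, takes a point from camera to tool coordinates, whose origin is the TCP and whose axes are the flange's). Camera axes: x right, y down, z forward; pixel columns grow to the right and rows downward; lengths in m; the calibration is good to about 2 mm. A picture is of the moment at which its call begins: read the wrist's pose just before it. There is no depth.
- job.close_job(): hands the job in; it is judged then, once.
Trained networks look in a picture, given as the dict that the camera call returned (one of the last four; its "shot" number tells which), for a name from the list of things; names that differ only in an ending like _2 or _b are one class to them, and where a whole thing is asked for, a point or a joint stands for the part that bears it (a point fixed in the world has none). Each returns a list of dicts, best first, with "score" (0 to 1); they miss things now and then, are a little off and sometimes report something else, mostly with a low value. They report only what shows in the picture. A call takes as long as a camera call. They do not tell look-alikes from the thing itself.
- spot_in(picture, name): "centre" ([column, row] in pixels, amid what is visible of it).
- outline_of(picture, name): "region" (400x640 bool, what is visible of it) and "centre" ([column, row] in pixels, amid what is visible of it).
The state is a dict: "t": time; "qpos": joint angles; "joint_vel": joint speeds; "joint_efforts": joint torques, N m; "ee_pos": TCP position; "ee_rot": TCP orientation; "wrist_force": force on the tool from outside, world axes, zero at the start; "torque": the same for the moment, N m; "gripper_width": opening from 0.0 (shut) to 1.0 (fully open); "grip_force": force on a finger pad.
Only numpy, scipy, OpenCV 4.12 (cv2) and the standard library are available. Lean on these libraries where they do the work, as an engineer would, in place of code of your own. Each camera call takes 0.05 s, during which the arm holds its last target. There are 200 camera calls.

## Task

Gauge the tall, thick brass rod from the wooden rack on the steel hole plate, stepping down: first lower it through the widest hole until its foot is well below the plate and lift it out again. Then lower it by hand, not dropping it, through the next smaller (middle) hole, the tightest it passes, until its foot is on the desk or just above it, and leave it standing there.

Things in the scene. Friction and masses are not known exactly. Their poses are not given: they have to be found in the camera images.
- rod_center (a point): Centre, half-way up, of the rod to gauge: plain upright brass cylinder, 18 mm diameter, 140 mm long, about 0.3 kg, z along its length. It stands in one of the three sockets of a dark wooden rack; the other two hold, in any order, a thin brass rod (11 mm diameter, 90 mm long) and a short brass stub (18 mm, 70 mm long), not wanted. Its sides are free from 12 mm above its foot.
- rod_foot (a point): Centre of the lower end face of the same rod, 70 mm below its centre. The rack is 50 x 200 x 22 mm, fixed, its length within 0.35 rad of world y; its sockets, in a row 75 mm apart, are 23 mm wide and 12 mm deep, floor 10 mm above the desk.
- hole_wide (a point): Centre of the widest hole (46 mm diameter) at the plate's upper face. The gauge is a fixed steel plate 75 x 190 x 12 mm on two end feet, upper face 35 mm and underside 23 mm above the desk, open below down to the desk. Three through holes lie in a row along it in order of size: 46, 30, 13 mm. The y axis of this point runs along the row from wide to small.
- hole_mid (a point): Centre of the middle hole (30 mm diameter) of the same plate, at its upper face, 60 mm from the widest hole; axes as there. The smallest hole (13 mm, too small for the rod) is 44 mm further along +y.
There are look-alikes about, which are no part of the job. Of the things shaped like the part that bears hole_wide, the bare steel one is meant.

How it is judged:
On the way, in this order (a step that is already met when the one before it is completed fails the run):
1. the held rod has its foot below the plate in the widest hole (height (world z) of rod_foot below 0.02 m and horizontal distance between rod_foot and hole_wide below 0.02 m and contact force between the fingers and anything else above 0.5 N), for 0.1 s.
2. the rod has been lifted out of the widest hole, its foot above the plate (height (world z) of rod_foot above 0.036 m).
3. the rod, still held, has its foot below the plate in the middle hole (height (world z) of rod_foot below 0.02 m and horizontal distance between rod_foot and hole_mid below 0.02 m and contact force between the fingers and anything else above 0.5 N), for 0.1 s.
At the end, for the whole second after the job is handed in: the rod stands through the middle hole, its foot on the desk (within 10 mm) and within 20 mm of the hole's axis, leaning no more than 25 degrees, released (height (world z) of rod_foot below 0.01 m and horizontal distance between rod_foot and hole_mid below 0.02 m and angle between rod_center's own z axis and vertical below 0.45 rad); the robot touches nothing.
It also fails if it takes over 43 s, if anything falls off the work surface, if the arm or the gripper's body presses on something with over 40 N, if the wrist force passes 120 N, or if a joint passes its speed limit or range.

## Working session

There is one attempt and no reset: what is moved stays moved. The work goes in short steps, Python scripts to look and compute and a tool call to move; the robot and the scene stay as the last step left them, time stands still between calls to the robot, and variables do not carry over. Pictures are saved under pics/ and viewed, at most 11 in all, crops included, and the job is handed in when it is done.

Besides the shell and the picture viewer there is one more tool, called after "Call:" as name(argument=value, ...), one argument or row to a line, values as JSON. step_arm: Moves the arm, as the interface text tells. Its arguments: {"type":"object","properties":{"deltas":{"type":"array","items":{"type":"array","items":{"type":"number"}}}},"required":["deltas"]}

```bash
mkdir -p pics; cat > h.py <<'E'
import numpy as np, cv2
from station import manip, imaging, job, spot_in, outline_of
from scipy.spatial.transform import Rotation as R
def cam(c, T=None):
    f=c["image"].shape[0]/2/np.tan(np.radians(c["vfov"])/2)
    K=np.array([[f,0,c["cx"]],[0,f,c["cy"]],[0,0,1]]); d=np.array(c["dist"],float)
    if "rvec" in c:
        Rm=cv2.Rodrigues(np.array(c["rvec"],float))[0]; t=np.array(c["tvec"],float).ravel()
    else:
        W=T@np.array(c["T_tool_cam"]); Rm=W[:3,:3].T; t=-Rm@W[:3,3]
    return K,d,Rm,t
def tool():
    s=manip.read_state(); T=np.eye(4); w,x,y,z=s["ee_rot"]
    T[:3,:3]=R.from_quat([x,y,z,w]).as_matrix(); T[:3,3]=s["ee_pos"]; return T
def at_z(c,uv,z,T=None):
    K,d,Rm,t=cam(c,T)
    n=cv2.undistortPoints(np.array(uv,float).reshape(-1,1,2),K,d).reshape(-1,2)
    r=np.c_[n,np.ones(len(n))]@Rm; o=-Rm.T@t
    return o+r*((z-o[2])/r[:,2])[:,None]
def proj(c,P,T=None):
    K,d,Rm,t=cam(c,T)
    return cv2.projectPoints(np.array(P,float).reshape(-1,1,3),cv2.Rodrigues(Rm)[0],t,K,d)[0].reshape(-1,2)
E
python3 - <<'E'
from h import *
print(manip.read_state())
for n in ["scene","top"]:
    c=imaging.capture(n); cv2.imwrite(f"pics/{n}0.png",c["image"])
    for k in ["rod_center","hole_wide","hole_mid"]:
        print(n,k,[(np.round(s["centre"]).tolist(),round(s["score"],2)) for s in spot_in(c,k)])
    K,d,Rm,t=cam(c); print((-Rm.T@t).round(3),K[0,0])
E
```

```text
{'t': 0.0, 'qpos': array([-1.35224006,  0.3338592 ,  0.03986389,  1.46629287, -0.01339586,
        1.34333593, -0.0585037 ]), 'joint_vel': array([ 6.62426113e-04,  5.88121758e-06,  1.10250455e-04,  1.70198411e-03,
       -5.38801598e-04,  1.00806893e-03, -1.02801199e-03]), 'joint_efforts': array([ 5.47589298e-04, -6.56378031e+01,  1.33528333e+00, -4.03791082e+01,
       -5.96548291e-02,  4.53042530e-02,  2.09836171e-04]), 'ee_pos': array([0.20293886, 0.61692265, 0.18308206]), 'ee_rot': array([-7.46206885e-05,  1.58215899e-01,  9.87404206e-01, -8.11341702e-04]), 'wrist_force': array([-0.84755172, -0.43342967, -0.02240776]), 'torque': array([0.01469535, 0.02386526, 0.0381013 ]), 'grip_force': 0.0, 'gripper_width': 1.0047569094976716}
scene rod_center [([230.0, 236.0], 0.6)]
scene hole_wide [([410.0, 190.0], 0.7), ([347.0, 157.0], 0.63)]
scene hole_mid [([409.0, 191.0], 0.95), ([346.0, 157.0], 0.6)]
[ 0.936 -0.527  0.507] 402.38210278351255
top rod_center [([418.0, 206.0], 0.57)]
top hole_wide [([215.0, 175.0], 0.84), ([202.0, 267.0], 0.58)]
top hole_mid [([214.0, 180.0], 0.94), ([205.0, 267.0], 0.56)]
[ 0.333 -0.044  1.162] 498.7731757420729
```

View pics/scene0.png

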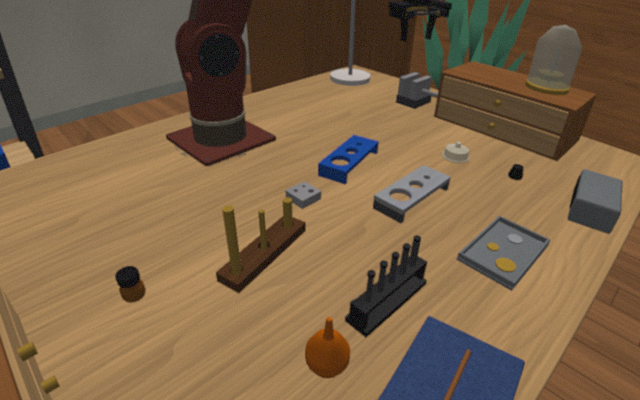

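View pics/top0.png

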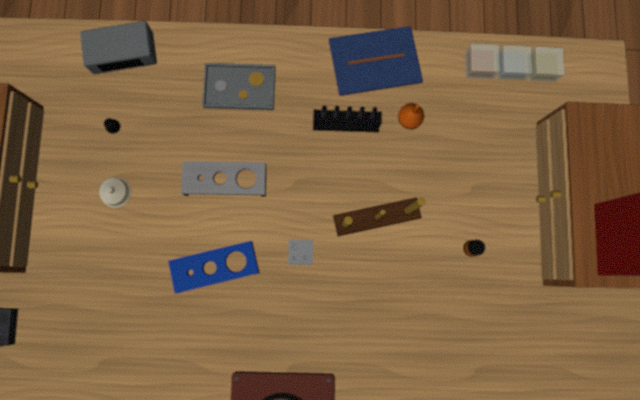

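Scene picture: the rack has the tall thick rod at (231,240), the thin rod at (263,230) and the stub at (288,213). The bare steel plate is at (412,190), the blue look-alike at (349,158), and a black rack with pegs at (388,290). In the top view the tall rod is at (415,206), the steel plate's wide hole at (246,178) and its middle hole at (220,178).

Candidates for the rod are tall thick (231,240), thin (263,230), stub (288,213) and black pegs (390,270); I choose the tall one. Candidates for the plate are steel (412,190) and blue (349,158); I choose steel.

```bash
python3 - <<'E'
from h import *
t=imaging.capture("top"); s=imaging.capture("scene")
def reg(c,n,near):
    o=[x for x in outline_of(c,n)]
    print(n,[(np.round(x["centre"]).tolist(),round(x["score"],2),int(x["region"].sum())) for x in o])
    return min(o,key=lambda x:np.hypot(*(np.array(x["centre"])-near)))["region"]
# rod: top view / scene outline rectangles
for nm,c,near in (("top",t,(415,206)),("scene",s,(231,240))):
    r=reg(c,"rod_center",near).astype(np.uint8); v,u=np.nonzero(r)
    print(nm,u.min(),u.max(),v.min(),v.max(), cv2.minAreaRect(np.c_[u,v].astype(np.float32)))
g=reg(t,"hole_wide",(224,179)).astype(np.uint8)
cs,h=cv2.findContours(g,cv2.RETR_CCOMP,cv2.CHAIN_APPROX_NONE)
for k in cs:
    a=cv2.contourArea(k)
    if a>15:
        m=cv2.moments(k); p=[m["m10"]/a,m["m01"]/a]; print("contour",a,np.round(p,1),at_z(t,p,.035).round(4))
for p in ([246,178],[220,178],[200,178]): print(at_z(t,p,.035).round(4))
for p in ([421,202],): print("rodtop",at_z(t,p,.15).round(4))
for p in ([230,208],): print("rodtop scene",at_z(s,p,.15).round(4))
# edge corners rack
for p in ([334,214],[419,198],[422,215],[338,235]): print("rack",at_z(t,p,.022).round(4))
a=cv2.resize(t["image"][150:260,160:440],None,fx=2.8,fy=2.8,interpolation=cv2.INTER_CUBIC)
b=cv2.resize(s["image"][190:295,190:470],None,fx=2.8,fy=2.8,interpolation=cv2.INTER_CUBIC)
cv2.imwrite("pics/crop.png",np.vstack([a,b])[:600])
E
```

```text
rod_center [([416.0, 205.0], 0.53, 153)]
top 406 424 197 211 ((414.5768737792969, 204.61537170410156), (8.320503234863281, 21.355958938598633), 56.3099365234375)
rod_center [([233.0, 238.0], 0.79, 756)]
scene 222 240 205 274 ((231.4869842529297, 239.56689453125), (69.71381378173828, 11.42496109008789), 82.56858825683594)
hole_wide [([216.0, 172.0], 0.88, 2430), ([203.0, 270.0], 0.6, 2607)]
contour 2707.5 [223.6 177.8] [[0.5484 0.1503 0.035 ]]
contour 128.5 [220.3 178.2] [[0.5472 0.1577 0.035 ]]
contour 300.0 [246.6 178. ] [[0.5496 0.0977 0.035 ]]
[[0.5495 0.099  0.035 ]]
[[0.5477 0.1585 0.035 ]]
[[0.5463 0.2042 0.035 ]]
rodtop [[ 0.4882 -0.2781  0.15  ]]
rodtop scene [[ 0.4936 -0.2772  0.15  ]]
rack [[ 0.4739 -0.1054  0.022 ]]
rack [[ 0.5171 -0.303   0.022 ]]
rack [[ 0.4774 -0.3099  0.022 ]]
rack [[ 0.4256 -0.1156  0.022 ]]
```

View pics/crop.png

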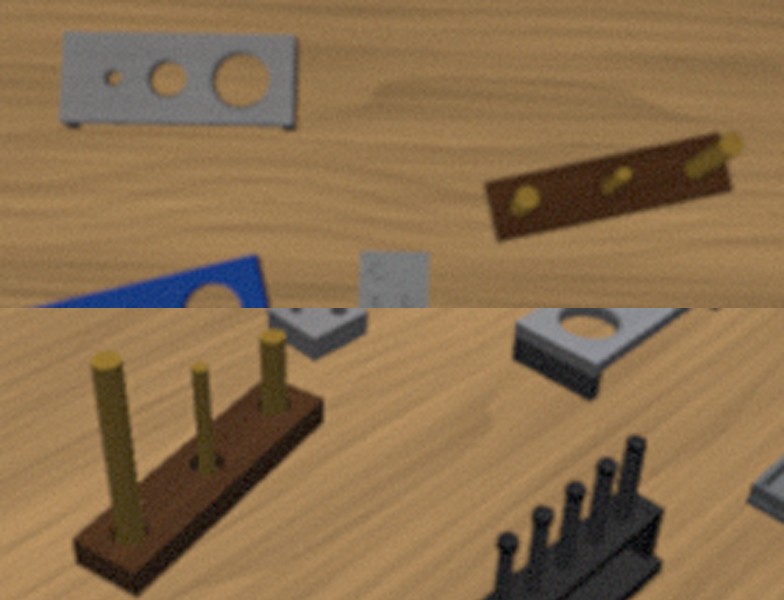

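The crop shows the bare steel plate (wide hole on the right, middle hole next to it) and the rack with the tall thick rod at the -y end. That confirms the choice: rod at about (0.490,-0.279), hole_wide (0.5495,0.098), hole_mid (0.5475,0.158).

```bash
cat >> h.py <<'E'
def plan(way,yaw,grip,vmax=.038,n0=None):
    """rows from the present pose via world waypoints; yaw = final world angle of tool y (tool pointing down)"""
    T=tool(); Rc=T[:3,:3]; p=T[:3,3].copy()
    Rg=np.c_[[-np.sin(yaw)*-1, -np.cos(yaw),0],[np.cos(yaw),np.sin(yaw),0],[0,0,-1]]
    Rg[:,0]=np.cross(Rg[:,1],Rg[:,2])
    out=[]
    for w in way:
        w=np.array(w,float); n=max(1,int(np.ceil(np.linalg.norm(w-p)/vmax)))
        for _ in range(n):
            d=(w-p)/(n-_); rv=R.from_matrix(Rc.T@Rg).as_rotvec(degrees=True)
            m=np.abs(rv).max(); rv=rv*min(1,7./max(m,1e-9))
            row=np.r_[np.round(Rc.T@d*1e3,1),np.round(rv,1)]
            p=p+Rc@row[:3]/1e3; Rc=Rc@R.from_rotvec(row[3:],degrees=True).as_matrix()
            out.append(row.tolist()+[grip])
    for i in range(0,len(out),5): print(out[i:i+5])
    print("end",p.round(4))
E
python3 - <<'E'
from h import *
s=imaging.capture("scene")
print("lamp",at_z(s,[350,77],0.),"cab",at_z(s,[440,75],.12),at_z(s,[438,115],0))
plan([(.22,.50,.19),(.34,.36,.19),(.50,.15,.19),(.51,-.10,.19),(.490,-.279,.19)],0.,1)
E
```

```text
lamp [[-0.12801623  0.69220421  0.        ]] cab [[0.29526079 0.6456897  0.12      ]] [[0.32829887 0.61884432 0.        ]]
[[-13.2, -26.6, -1.5, -0.0, 0.0, 7.0, 1], [-16.3, -24.8, -1.5, -0.0, 0.0, 7.0, 1], [-19.2, -22.6, -1.5, -0.0, 0.0, 7.0, 1], [-21.8, -20.0, -1.5, -0.0, 0.0, 7.0, 1], [-36.8, -2.0, -0.0, -0.0, 0.0, 7.0, 1]]
[[-36.8, 2.4, -0.0, -0.0, 0.0, 7.0, 1], [-36.2, 6.9, -0.0, -0.0, 0.0, 7.0, 1], [-35.1, 11.3, -0.0, -0.0, 0.0, 7.0, 1], [-33.6, 15.5, -0.0, 0.0, 0.0, 7.0, 1], [-33.1, 18.0, -0.0, 0.0, 0.0, 7.0, 1]]
[[-30.7, 21.9, -0.0, 0.0, 0.0, 1.8, 1], [-30.0, 22.9, -0.0, 0.0, 0.0, -0.0, 1], [-30.0, 22.9, -0.0, 0.0, 0.0, -0.0, 1], [-30.0, 22.8, -0.0, 0.0, 0.0, -0.0, 1], [-30.0, 22.9, -0.0, 0.0, 0.0, -0.0, 1]]
[[-30.0, 22.8, -0.0, 0.0, 0.0, -0.0, 1], [-35.7, 1.4, -0.0, 0.0, 0.0, -0.0, 1], [-35.7, 1.4, -0.0, 0.0, 0.0, -0.0, 1], [-35.7, 1.5, -0.0, 0.0, 0.0, -0.0, 1], [-35.7, 1.4, -0.0, 0.0, 0.0, -0.0, 1]]
[[-35.7, 1.5, -0.0, 0.0, 0.0, -0.0, 1], [-35.7, 1.4, -0.0, 0.0, 0.0, -0.0, 1], [-35.8, 1.5, -0.0, 0.0, 0.0, -0.0, 1], [-35.8, -4.0, -0.0, 0.0, 0.0, -0.0, 1], [-35.8, -4.0, -0.0, 0.0, 0.0, -0.0, 1]]
[[-35.8, -4.0, -0.0, 0.0, 0.0, -0.0, 1], [-35.8, -4.0, -0.0, 0.0, 0.0, -0.0, 1], [-35.8, -4.0, -0.0, 0.0, 0.0, -0.0, 1]]
end [ 0.49  -0.279  0.19 ]
```

Call:
step_arm(
  deltas=[
    [-13,-27,-2,0,0,7,1],
    [-16,-25,-2,0,0,7,1],
    [-19,-23,-1,0,0,7,1],
    [-22,-20,-1,0,0,7,1],
    [-37,-2,0,0,0,7,1],
  ],
)

```text
t: 1.12
ee_pos: [0.24, 0.4708, 0.1902]
ee_rot: [-0.001, 0.448, 0.894, 0.0]
wrist_force: [1.3, 0.3, 0.5]
gripper_width: 1.001
grip_force: 0.0
```

Call:
step_arm(
  deltas=[
    [-37,2,0,0,0,7,1],
    [-36,7,0,0,0,7,1],
    [-35,11,0,0,0,7,1],
    [-34,15,0,0,0,7,1],
    [-33,18,0,0,0,7,1],
  ],
)

```text
t: 1.53
ee_pos: [0.3621, 0.3271, 0.1903]
ee_rot: [-0.0, 0.698, 0.716, 0.0]
wrist_force: [0.2, 0.9, 0.6]
gripper_width: 0.999
grip_force: 0.0
```

Call:
step_arm(
  deltas=[
    [-31,22,0,0,0,1.8,1],
    [-30,23,0,0,0,0,1],
    [-30,23,0,0,0,0,1],
    [-30,23,0,0,0,0,1],
    [-30,23,0,0,0,0,1],
  ],
)

```text
t: 1.95
ee_pos: [0.477, 0.1766, 0.1904]
ee_rot: [-0.0, 0.707, 0.707, 0.001]
wrist_force: [0.1, 0.5, 0.5]
gripper_width: 1.0
grip_force: 0.0
```

Call:
step_arm(
  deltas=[
    [-30,23,0,0,0,0,1],
    [-36,1,0,0,0,0,1],
    [-36,1,0,0,0,0,1],
    [0,0,0,0,0,0,1],
    [0,0,0,0,0,0,1],
  ],
)

```text
t: 2.37
ee_pos: [0.5013, 0.074, 0.1903]
ee_rot: [-0.0, 0.709, 0.705, 0.0]
wrist_force: [-1.2, 0.4, 0.5]
gripper_width: 1.0
grip_force: 0.0
```

```bash
python3 - <<'E'
from h import *
T=tool(); c=imaging.capture("wrist"); cv2.imwrite("pics/w1.png",c["image"])
K,d,Rm,t=cam(c,T); print("cam",(-Rm.T@t).round(3),"fwd",Rm[2].round(2),K[0,0])
print("expected px",proj(c,[(.5495,.098,.035),(.5475,.158,.035)],T).round(0).tolist())
for x in outline_of(c,"hole_wide"):
    print(x["score"],x["centre"])
    cs,_=cv2.findContours(x["region"].astype(np.uint8),cv2.RETR_CCOMP,cv2.CHAIN_APPROX_NONE)
    for k in cs:
        if cv2.contourArea(k)>60: 
            q=at_z(c,k.reshape(-1,2),.035,T)[:,:2].astype(np.float32); (cc,r)=cv2.minEnclosingCircle(q); m=cv2.moments(k)
            print(cv2.contourArea(k),np.round([m["m10"]/m["m00"],m["m01"]/m["m00"]]),np.round(cc,4),round(r,4))
E
```

```text
cam [0.503 0.155 0.391] fwd [-0.   -0.3  -0.96] 324.14040434154293
expected px [[369.0, 155.0], [369.0, 98.0]]
0.73 [178.7, 70.0]
13250.0 [179.  88.] [0.3491 0.1645] 0.1016
1181.5 [200. 141.] [0.3643 0.1152] 0.023
543.5 [180.  87.] [0.3479 0.1718] 0.0149
0.61 [373.0, 81.5]
12960.5 [371.  96.] [0.5503 0.1516] 0.1013
1293.0 [369. 151.] [0.5501 0.1017] 0.0233
617.0 [370.  97.] [0.5489 0.1593] 0.0155
112.5 [371.  53.] [0.5481 0.2025] 0.0064
```

View pics/w1.png

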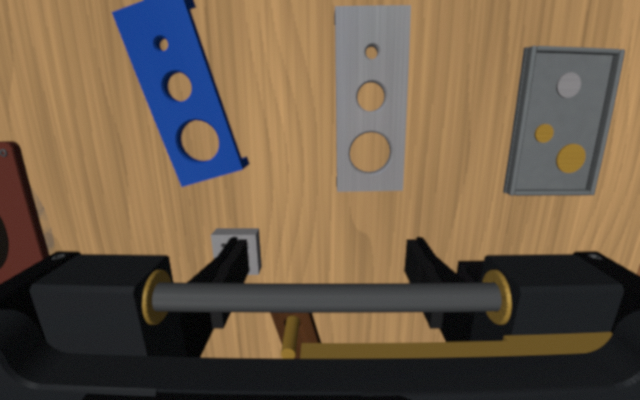

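The wrist picture shows the bare steel plate upright at (371,96), with wide hole (369,151), middle hole (370,97) and small hole (371,52); blue is on the left. Sizes of 23.3 and 15.5 mm radius fit. Next, the rod.

Call:
step_arm(
  deltas=[
    [-39,0,0,0,0,0,1],
    [-39,-1,0,0,0,0,1],
    [-39,-1,0,0,0,0,1],
    [-39,-2,0,0,0,0,1],
    [-39,-2,0,0,0,0,1],
  ],
)

```text
t: 2.88
ee_pos: [0.4952, -0.1187, 0.1901]
ee_rot: [0.0, 0.706, 0.708, 0.0]
wrist_force: [0.8, 1.0, 0.1]
gripper_width: 1.003
grip_force: 0.0
```

Call:
step_arm(
  deltas=[
    [-39,-2,0,0,0,0,1],
    [-39,-2,0,0,0,0,1],
    [-39,-1,0,0,0,0,1],
    [-38,0,0,0,0,0,1],
    [0,0,0,0,0,0,1],
  ],
)

```text
t: 3.3
ee_pos: [0.4887, -0.2803, 0.1902]
ee_rot: [0.001, 0.709, 0.705, -0.002]
wrist_force: [-1.0, -0.2, -1.2]
gripper_width: 1.003
grip_force: 0.0
```

```bash
python3 - <<'E'
from h import *
T=tool(); print(T.round(4)); c=imaging.capture("wrist"); t=imaging.capture("top"); s=imaging.capture("scene")
print("exp",proj(c,[(.49,-.279,.15),(.49,-.279,.02)],T).round(0).tolist())
f=lambda c:cv2.resize(c,(400,250))
cv2.imwrite("pics/w2.png",np.vstack([np.hstack([f(c["image"]),f(t["image"][120:280,340:596])]),np.hstack([f(s["image"][150:310,120:376]),f(c["image"][200:,160:480])])]))
for n,q in (("w",c),("s",s)): print(n,[(x["centre"],x["score"]) for x in spot_in(q,"rod_center")])
E
```

```text
[[ 5.800e-03  1.000e+00 -3.000e-04  4.887e-01]
 [ 1.000e+00 -5.800e-03 -4.100e-03 -2.803e-01]
 [-4.100e-03 -3.000e-04 -1.000e+00  1.902e-01]
 [ 0.000e+00  0.000e+00  0.000e+00  1.000e+00]]
exp [[327.0, 207.0], [327.0, 172.0]]
w [([326.1, 191.7], 0.65)]
s [([232.8, 238.8], 0.8)]
```

View pics/w2.png

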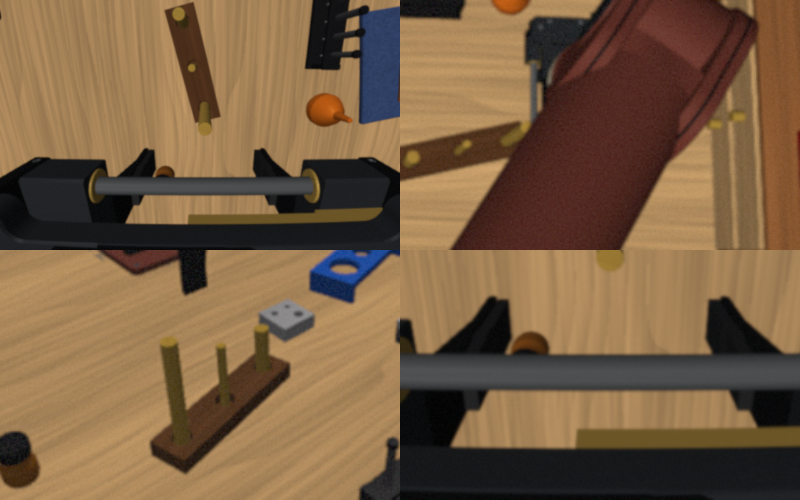

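The wrist panel shows the rod's top at (328,205), against (327,207) predicted, so the estimate holds. I'll check where the TCP projects before descending.

```bash
python3 - <<'E'
from h import *
T=tool(); c=imaging.capture("wrist"); s=imaging.capture("scene"); t=imaging.capture("top")
p=T[:3,3]; w=T[:3,1]*.0435
P=[p,p+w,p-w]
for q in (c,s,t): print(proj(q,P,T).round(0).tolist())
# rod top, from wrist px and scene px
print(at_z(c,[328,205],.15,T).round(4),at_z(s,[228.4,208.8],.15).round(4))
E
```

```text
[[325.0, 229.0], [390.0, 229.0], [260.0, 229.0]]
[[229.0, 184.0], [247.0, 196.0], [213.0, 173.0]]
[[422.0, 198.0], [422.0, 176.0], [422.0, 219.0]]
[[ 0.4933 -0.2679  0.15  ]] [[ 0.4937 -0.2802  0.15  ]]
```

```bash
python3 - <<'E'
from h import *
T=tool(); s=imaging.capture("scene"); c=imaging.capture("wrist"); p=T[:3,3]; w=T[:3,1]*.0435
a=s["image"].copy(); b=c["image"].copy()
for P,col in ((p,(0,255,0)),(p+w,(0,0,255)),(p-w,(255,0,255))):
    for im,q in ((a,s),(b,c)): cv2.circle(im,tuple(int(v) for v in proj(q,P,T)[0].round()),2,col,-1)
cv2.imwrite("pics/s3.png",np.hstack([cv2.resize(a[50:290,130:330],(500,600)),cv2.resize(b[120:380,200:440][:,:],(300,325))if 0 else cv2.copyMakeBorder(cv2.resize(b[150:330,200:440],(300,225)),0,375,0,0,0)]))
E
```

```text
(no output)
```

View pics/s3.png

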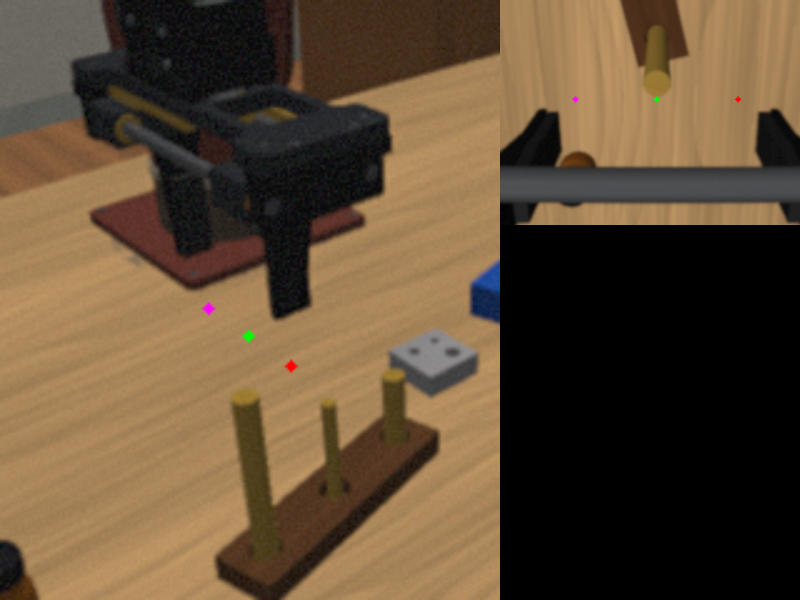

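The scene crop shows the open fingertips well above and behind the projected TCP (green). The fingers may swing down as they shut, so I'll close them in free air, 40 mm above the rod, to find out.

Call:
step_arm(
  deltas=[
    [0,0,0,0,0,0,-1],
    [0,0,0,0,0,0,-1],
    [0,0,0,0,0,0,-1],
    [0,0,0,0,0,0,-1],
    [0,0,0,0,0,0,-1],
  ],
)

```text
t: 4.22
ee_pos: [0.49, -0.2738, 0.19]
ee_rot: [0.0, 0.707, 0.707, -0.0]
wrist_force: [0.6, -0.1, -0.0]
gripper_width: 0.708
grip_force: 0.0
```

Call:
step_arm(
  deltas=[
    [0,0,0,0,0,0,-1],
    [0,0,0,0,0,0,-1],
    [0,0,0,0,0,0,-1],
    [0,0,0,0,0,0,-1],
  ],
)

```text
t: 4.55
ee_pos: [0.49, -0.2738, 0.19]
ee_rot: [0.0, 0.707, 0.707, -0.0]
wrist_force: [0.4, -0.1, 0.1]
gripper_width: 0.4
grip_force: 0.0
```

```bash
python3 - <<'E'
from h import *
T=tool(); s=imaging.capture("scene"); c=imaging.capture("wrist"); p=T[:3,3]; print(p)
a=s["image"].copy(); b=c["image"].copy()
for P,col in ((p,(0,255,0)),(p-.019*T[:3,2],(0,0,255))):
    for im,q in ((a,s),(b,c)): cv2.circle(im,tuple(int(v) for v in proj(q,P,T)[0].round()),1,col,-1)
cv2.imwrite("pics/s4.png",np.hstack([cv2.resize(a[90:290,150:317],(400,480)),cv2.resize(b[130:350,230:414],(400,480))]))
E
```

```text
[ 0.49002485 -0.27384421  0.18998172]
```

View pics/s4.png

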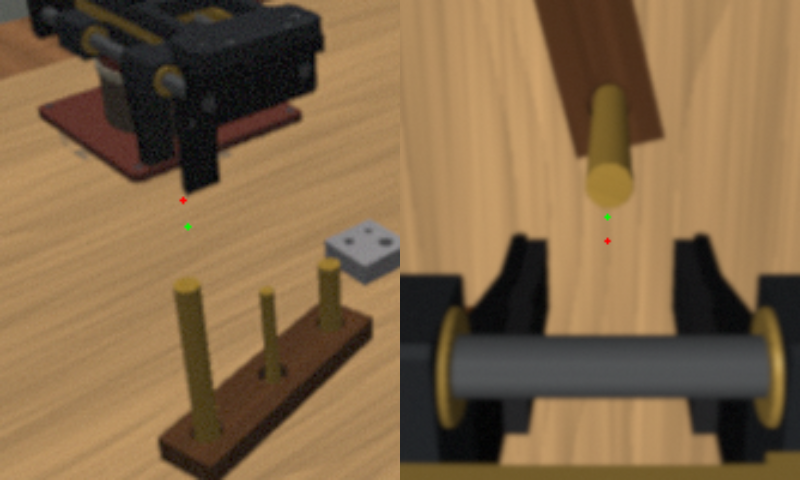

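Call:
step_arm(
  deltas=[
    [0,0,0,0,0,0,-1],
    [0,0,0,0,0,0,-1],
    [0,0,0,0,0,0,-1],
    [0,0,0,0,0,0,-1],
    [0,0,0,0,0,0,-1],
  ],
)

```text
t: 5.07
ee_pos: [0.49, -0.2738, 0.19]
ee_rot: [-0.0, 0.707, 0.707, -0.0]
wrist_force: [0.5, 0.3, 0.4]
gripper_width: 0.013
grip_force: 0.0
```

```bash
python3 - <<'E'
from h import *
T=tool(); s=imaging.capture("scene"); c=imaging.capture("wrist"); p=T[:3,3]; print(p)
a=s["image"].copy(); b=c["image"].copy()
for k in range(0,60,10):
    P=p-.001*k*T[:3,2]
    for im,q in ((a,s),(b,c)): cv2.circle(im,tuple(int(v) for v in proj(q,P,T)[0].round()),0,(0,255,0),-1)
I=cv2.INTER_NEAREST
cv2.imwrite("pics/s5.png",np.hstack([cv2.resize(a[90:230,160:277],(400,480),interpolation=I),cv2.resize(b[190:300,270:362],(400,480),interpolation=I)]))
E
```

```text
[ 0.49002732 -0.27379408  0.18997481]
```

View pics/s5.png

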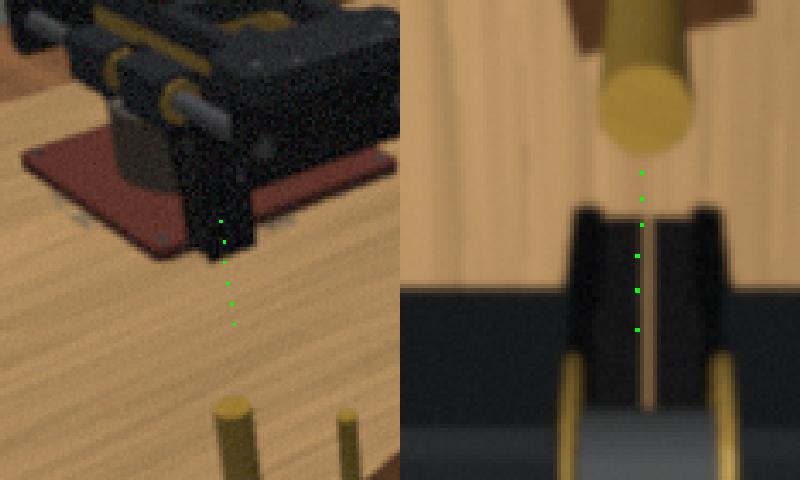

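Shut, the fingertips lie about 33 mm behind the reported TCP in both cameras: the scene shows them at (225,165) against the TCP at (229,185), and the finger gap's width in the wrist view agrees. I'll allow for that. Next: half open, centre on the rod, descend partway and check from near.

Call:
step_arm(
  deltas=[
    [-5,1,0,0,0,0,0.2],
    [0,0,0,0,0,0,0.2],
    [0,0,0,0,0,0,0.2],
    [0,0,0,0,0,0,0.2],
    [0,0,0,0,0,0,0.2],
  ],
)

```text
t: 5.58
ee_pos: [0.491, -0.2788, 0.1899]
ee_rot: [-0.0, 0.707, 0.707, -0.0]
wrist_force: [0.7, 0.8, 0.5]
gripper_width: 0.3
grip_force: 0.0
```

Call:
step_arm(
  deltas=[
    [0,0,0,0,0,0,0.2],
    [0,0,0,0,0,0,0.2],
    [0,0,20,0,0,0,0.2],
    [0,0,15,0,0,0,0.2],
    [0,0,0,0,0,0,0.2],
  ],
)

```text
t: 6.0
ee_pos: [0.4897, -0.2778, 0.1525]
ee_rot: [-0.002, 0.707, 0.707, -0.001]
wrist_force: [-0.2, -0.2, 0.3]
gripper_width: 0.588
grip_force: 0.0
```

Call:
step_arm(
  deltas=[
    [0,0,0,0,0,0,0.2],
    [0,0,0,0,0,0,0.2],
  ],
)

```text
t: 6.17
ee_pos: [0.4913, -0.2791, 0.1558]
ee_rot: [0.0, 0.707, 0.707, 0.0]
wrist_force: [-0.5, -0.3, 0.4]
gripper_width: 0.595
grip_force: 0.0
```

```bash
python3 - <<'E'
from h import *
T=tool(); s=imaging.capture("scene"); c=imaging.capture("wrist"); p=T[:3,3]; print(p, manip.read_state()["wrist_force"])
r=outline_of(c,"rod_center"); print([(x["score"],x["centre"],int(x["region"].sum())) for x in r])
a=s["image"]; b=c["image"]
print("rodtop proj",proj(c,[.49,-.279,.15],T),proj(s,[.49,-.279,.15]))
cv2.imwrite("pics/s6.png",np.hstack([cv2.resize(a[110:270,160:293],(400,480)),cv2.resize(b[170:290,270:370],(400,480))]))
E
```

```text
[ 0.49130673 -0.27909377  0.15580864] [0.58585423 0.68044707 0.21800174]
[(0.72, [324.0, 209.2], 1288)]
rodtop proj [[322.83463921 225.25440153]] [[227.69726202 207.43214967]]
```

View pics/s6.png

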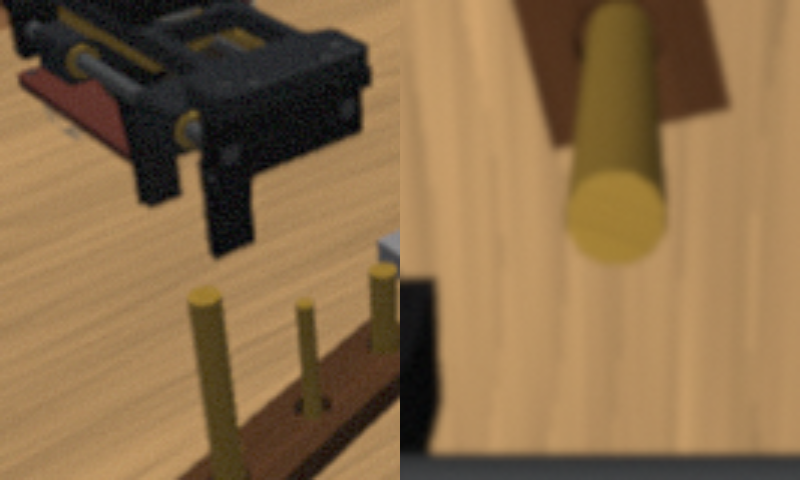

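The scene crop shows the tips about 40 mm above the rod's top with the reported TCP at 0.156, and well centred. In the wrist view the rod's top is at (324,224) against (323,225) predicted. The tips therefore sit about 34 mm behind the TCP. One check of their offset along y, then I descend.

```bash
python3 - <<'E'
from h import *
T=tool(); c=imaging.capture("wrist")
for z in (0,-.02,-.034,-.045):
  print(z,[proj(c,(T@[x,-.0259,z,1])[:3],T)[0].round(0).tolist() for x in (.0095,0,-.0095)])
g=cv2.cvtColor(c["image"],cv2.COLOR_BGR2GRAY); print("left finger col 272:",g[200:300:4,272].tolist()); print("row 250:",g[250,255:400:4].tolist())
E
```

```text
0 [[285.0, 215.0], [286.0, 229.0], [286.0, 242.0]]
-0.02 [[281.0, 226.0], [282.0, 241.0], [283.0, 255.0]]
-0.034 [[278.0, 236.0], [279.0, 251.0], [279.0, 266.0]]
-0.045 [[275.0, 244.0], [276.0, 260.0], [277.0, 276.0]]
left finger col 272: [143, 144, 145, 147, 148, 148, 150, 151, 150, 152, 52, 22, 23, 21, 17, 10, 12, 11, 8, 10, 13, 45, 66, 76, 84]
row 250: [131, 10, 6, 21, 20, 16, 97, 155, 152, 156, 152, 156, 154, 150, 153, 156, 149, 143, 150, 150, 152, 149, 155, 146, 144, 141, 145, 145, 149, 149, 45, 20, 20, 16, 12, 25, 130]
```

Call:
step_arm(
  deltas=[
    [0,0,30,0,0,0,0.2],
    [0,0,30,0,0,0,0.2],
    [0,0,25,0,0,0,0.2],
    [0,0,0,0,0,0,0.2],
    [0,0,0,0,0,0,-1],
  ],
)

```text
t: 6.78
ee_pos: [0.4904, -0.2788, 0.0699]
ee_rot: [-0.001, 0.707, 0.707, -0.001]
wrist_force: [0.7, -0.3, 0.3]
gripper_width: 0.577
grip_force: 0.0
```

Call:
step_arm(
  deltas=[
    [0,0,0,0,0,0,-1],
    [0,0,0,0,0,0,-1],
    [0,0,0,0,0,0,-1],
    [0,0,0,0,0,0,-1],
    [0,0,0,0,0,0,-1],
  ],
)

```text
t: 7.2
ee_pos: [0.4915, -0.2789, 0.0707]
ee_rot: [0.0, 0.707, 0.707, 0.0]
wrist_force: [-1.0, 0.6, -0.0]
gripper_width: 0.232
grip_force: 0.0
```

Call:
step_arm(
  deltas=[
    [0,0,0,0,0,0,-1],
    [0,0,0,0,0,0,-1],
    [0,0,0,0,0,0,-1],
  ],
)

```text
t: 7.45
ee_pos: [0.4909, -0.2791, 0.0705]
ee_rot: [-0.0, 0.707, 0.707, 0.0]
wrist_force: [-2.8, 0.6, 5.6]
gripper_width: 0.197
grip_force: 30.0
```

Call:
step_arm(
  deltas=[
    [0,0,-20,0,0,0,-1],
    [0,0,-35,0,0,0,-1],
    [0,0,-35,0,0,0,-1],
    [0,0,-25,0,0,0,-1],
    [0,0,0,0,0,0,-1],
  ],
)

```text
t: 7.87
ee_pos: [0.4931, -0.2803, 0.1898]
ee_rot: [0.003, 0.707, 0.707, 0.002]
wrist_force: [1.7, -0.8, -2.4]
gripper_width: 0.201
grip_force: 30.0
```

Call:
step_arm(
  deltas=[
    [20,3,0,0,0,0,-1],
    [36,6,0,0,0,0,-1],
    [36,6,0,0,0,0,-1],
    [36,6,0,0,0,0,-1],
    [36,6,0,0,0,0,-1],
  ],
)

```text
t: 8.28
ee_pos: [0.5173, -0.113, 0.184]
ee_rot: [-0.001, 0.707, 0.707, -0.0]
wrist_force: [0.8, 0.1, -2.9]
gripper_width: 0.202
grip_force: 30.0
```

Call:
step_arm(
  deltas=[
    [36,6,0,0,0,0,-1],
    [36,6,0,0,0,0,-1],
    [36,6,0,0,0,0,-1],
    [36,6,0,0,0,0,-1],
    [36,5,0,0,0,0,-1],
  ],
)

```text
t: 8.7
ee_pos: [0.5464, 0.067, 0.1839]
ee_rot: [-0.0, 0.707, 0.707, -0.0]
wrist_force: [1.0, 0.6, -3.8]
gripper_width: 0.206
grip_force: 30.0
```

Call:
step_arm(
  deltas=[
    [20,2,0,0,0,0,-1],
    [14,1,20,0,0,0,-1],
    [0,0,10,0,0,0,-1],
    [0,0,0,0,0,0,-1],
    [0,0,0,0,0,0,-1],
  ],
)

```text
t: 9.12
ee_pos: [0.5492, 0.0977, 0.154]
ee_rot: [-0.0, 0.708, 0.707, -0.001]
wrist_force: [0.5, -0.0, -3.2]
gripper_width: 0.2
grip_force: 30.0
```

Call:
step_arm(
  deltas=[
    [0,0,0,0,0,0,-1],
    [0,0,0,0,0,0,-1],
  ],
)

```text
t: 9.28
ee_pos: [0.5506, 0.098, 0.1557]
ee_rot: [0.0, 0.708, 0.706, 0.0]
wrist_force: [0.4, -0.3, -3.8]
gripper_width: 0.2
grip_force: 30.0
```

```bash
python3 - <<'E'
from h import *
T=tool(); p=T[:3,3]; print(p, manip.read_state()["wrist_force"].round(1))
c=imaging.capture("wrist"); s=imaging.capture("scene"); t=imaging.capture("top")
print("foot proj",proj(s,p-[0,0,.0605]).round(0),proj(c,p-[0,0,.0605],T).round(0),"top proj",proj(s,p+[0,0,.0795]).round(0))
print("holes scene",proj(s,[(.55,.0993,.035),(.548,.159,.035)]).round(0).tolist())
for n,q,TT in (("w",c,T),("s",s,None)):
  for x in outline_of(q,"hole_wide"):
    if x["score"]<.5: continue
    cs,_=cv2.findContours(x["region"].astype(np.uint8),cv2.RETR_CCOMP,cv2.CHAIN_APPROX_NONE)
    for k in cs:
        if 60<cv2.contourArea(k)<3000:
            cc,r=cv2.minEnclosingCircle(at_z(q,k.reshape(-1,2),.035,TT)[:,:2].astype(np.float32)); print(n,round(x["score"],2),np.round(cc,4),round(r,4))
  for x in outline_of(q,"rod_center")[:2]:
    v,u=np.nonzero(x["region"]); print(n,"rod",x["score"],x["centre"],u.min(),u.max(),v.min(),v.max(),"low px",u[v==v.max()].mean())
f=lambda i:cv2.resize(i,(400,480))
cv2.imwrite("pics/s7.png",np.hstack([f(s["image"][60:240,330:480]),f(c["image"][100:292,240:400])]))
E
```

```text
[0.55055285 0.09797581 0.15569521] [ 0.4 -0.3 -3.8]
foot proj [[404. 169.]] [[325. 202.]] top proj [[413. 104.]]
holes scene [[400.0, 193.0], [415.0, 183.0]]
w 0.8 [0.3659 0.1162] 0.0228
w 0.8 [0.35   0.1721] 0.0146
w 0.8 [0.3379 0.2137] 0.006
w 0.7 [0.5501 0.16  ] 0.0154
w 0.7 [0.5502 0.2031] 0.0072
w rod 0.76 [326.6, 244.9] 308 345 192 282 low px 339.0
s 0.87 [0.5645 0.1308] 0.1236
s 0.87 [0.5581 0.0882] 0.0192
s 0.56 [0.3708 0.1438] 0.127
s 0.56 [0.37   0.1034] 0.0194
s rod 0.68 [406.3, 139.1] 399 414 104 171 low px 404.0
```

View pics/s7.png

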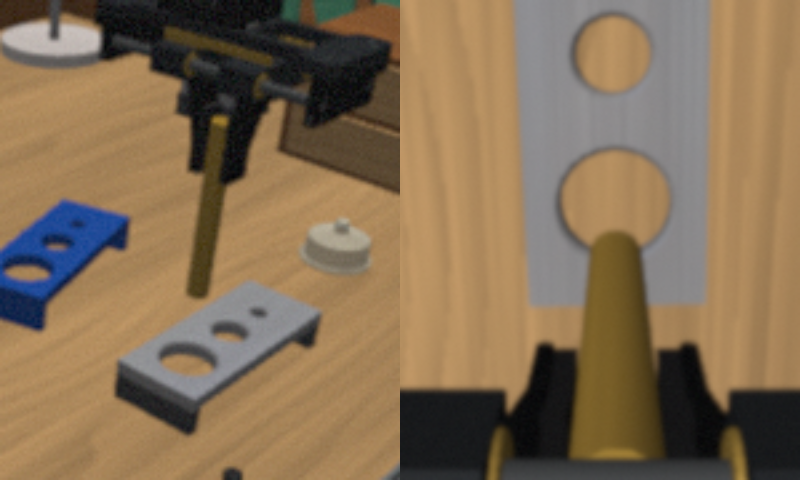

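The scene crop shows the held rod vertical, its foot at (404,170) as predicted. In the wrist view it stands over the wide hole, with the hole's centre at (325,180) and the foot at about (325,200) but higher up. Lower into the wide hole.

Call:
step_arm(
  deltas=[
    [2,0,20,0,0,0,-1],
    [0,0,25,0,0,0,-1],
    [0,0,20,0,0,0,-1],
    [0,0,15,0,0,0,-1],
    [0,0,3,0,0,0,-1],
  ],
)

```text
t: 10.05
ee_pos: [0.5483, 0.1009, 0.0694]
ee_rot: [-0.001, 0.707, 0.707, -0.002]
wrist_force: [0.2, 0.2, -3.9]
gripper_width: 0.197
grip_force: 30.0
```

Call:
step_arm(
  deltas=[
    [0,0,0,0,0,0,-1],
    [0,0,0,0,0,0,-1],
    [0,0,0,0,0,0,-1],
    [0,0,0,0,0,0,-1],
  ],
)

```text
t: 10.38
ee_pos: [0.5509, 0.1014, 0.0731]
ee_rot: [0.0, 0.707, 0.707, 0.001]
wrist_force: [0.0, 0.0, -3.7]
gripper_width: 0.197
grip_force: 30.0
```

Call:
step_arm(
  deltas=[
    [0,0,-20,0,0,0,-1],
    [0,0,-25,0,0,0,-1],
    [0,0,-15,0,0,0,-1],
    [0,0,0,0,0,0,-1],
    [0,0,0,0,0,0,-1],
  ],
)

```text
t: 10.8
ee_pos: [0.5508, 0.1015, 0.1327]
ee_rot: [0.0, 0.707, 0.707, 0.001]
wrist_force: [0.7, 0.4, -4.6]
gripper_width: 0.202
grip_force: 30.0
```

Call:
step_arm(
  deltas=[
    [15,-1,0,0,0,0,-1],
    [28,-1,0,0,0,0,-1],
    [15,0,0,0,0,0,-1],
    [0,0,0,0,0,0,-1],
    [0,0,0,0,0,0,-1],
  ],
)

```text
t: 11.22
ee_pos: [0.5474, 0.1601, 0.1308]
ee_rot: [-0.0, 0.706, 0.708, -0.001]
wrist_force: [0.3, -0.5, -3.4]
gripper_width: 0.2
grip_force: 30.0
```

Call:
step_arm(
  deltas=[
    [0,0,0,0,0,0,-1],
    [0,0,0,0,0,0,-1],
  ],
)

```text
t: 11.38
ee_pos: [0.5481, 0.1579, 0.1316]
ee_rot: [0.0, 0.708, 0.707, -0.0]
wrist_force: [-0.9, 0.3, -4.2]
gripper_width: 0.196
grip_force: 30.0
```

```bash
python3 - <<'E'
from h import *
T=tool(); p=T[:3,3]; print(p)
c=imaging.capture("wrist"); s=imaging.capture("scene")
F=p-[0,0,.0605]; print("foot",F,proj(s,F).round(1),proj(c,F,T).round(1))
a=np.linspace(0,2*np.pi,72)
for im,q in ((c["image"],c),(s["image"],s)):
  for x,y,r in ((.549,.1595,.015),(.5505,.0997,.023)):
    P=np.c_[x+r*np.cos(a),y+r*np.sin(a),0*a+.035]
    for u in proj(q,P,T if q is c else None).round().astype(int): cv2.circle(im,tuple(int(v) for v in u),0,(0,0,255),-1)
f=lambda i:cv2.resize(i,(400,480),interpolation=cv2.INTER_NEAREST)
cv2.imwrite("pics/s8.png",np.hstack([f(s["image"][120:240,360:460]),f(c["image"][100:292,240:400])]))
for n,q,TT in (("w",c,T),("s",s,None)):
  for x in outline_of(q,"rod_center")[:1]:
    v,u=np.nonzero(x["region"]); print(n,u.min(),u.max(),v.min(),v.max(),u[v==v.min()].mean(),u[v==v.max()].mean())
E
```

```text
[0.54808769 0.15786064 0.1315821 ]
foot [0.54808769 0.15786064 0.0710821 ] [[417.4 168.9]] [[325.1 201.4]]
w 308 345 192 313 326.0 329.0
s 413 429 108 171 427.0 418.0
```

View pics/s8.png

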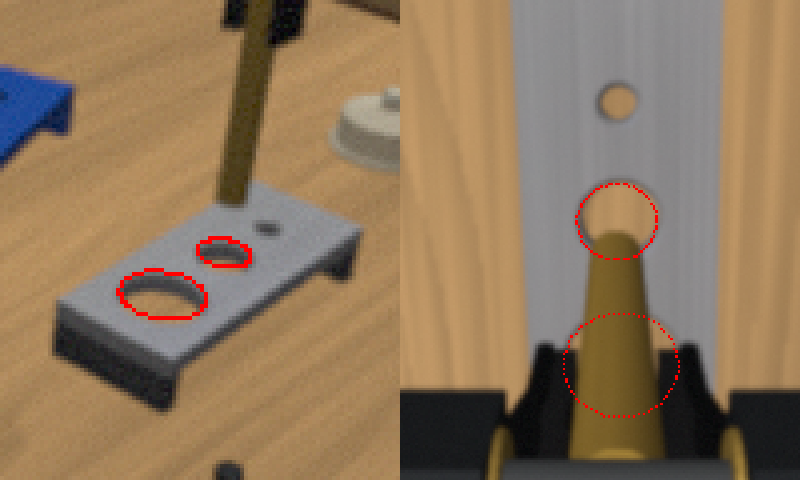

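The drawn circles fit the holes (middle hole centred at (328,187) in the wrist view, about 1 mm off), and the foot is where predicted. Lower into the middle hole.

Call:
step_arm(
  deltas=[
    [2,1,12,0,0,0,-1],
    [0,0,14,0,0,0,-1],
    [0,0,12,0,0,0,-1],
    [0,0,10,0,0,0,-1],
    [0,0,8,0,0,0,-1],
  ],
)

```text
t: 12.0
ee_pos: [0.5485, 0.1609, 0.0743]
ee_rot: [-0.0, 0.707, 0.707, -0.001]
wrist_force: [-0.7, -0.1, -3.2]
gripper_width: 0.2
grip_force: 30.0
```

Call:
step_arm(
  deltas=[
    [0,0,6,0,0,0,-1],
    [0,0,3,0,0,0,-1],
    [0,0,0,0,0,0,-1],
    [0,0,0,0,0,0,-1],
  ],
)

```text
t: 12.33
ee_pos: [0.5493, 0.1611, 0.0672]
ee_rot: [0.0, 0.707, 0.707, 0.0]
wrist_force: [-0.1, 0.1, -3.4]
gripper_width: 0.199
grip_force: 30.0
```

Call:
step_arm(
  deltas=[
    [0,0,2,0,0,0,-1],
    [0,0,2,0,0,0,-1],
    [0,0,1,0,0,0,-1],
    [0,0,0,0,0,0,-1],
  ],
)

```text
t: 12.67
ee_pos: [0.549, 0.1612, 0.0618]
ee_rot: [-0.0, 0.707, 0.707, -0.0]
wrist_force: [-0.7, -0.4, -4.6]
gripper_width: 0.195
grip_force: 30.0
```

Call:
step_arm(
  deltas=[
    [0,0,1,0,0,0,-1],
    [0,0,0,0,0,0,-1],
    [0,0,0,0,0,0,-1],
  ],
)

```text
t: 12.92
ee_pos: [0.5491, 0.1612, 0.061]
ee_rot: [0.0, 0.707, 0.707, -0.0]
wrist_force: [-0.2, 0.7, -4.2]
gripper_width: 0.196
grip_force: 30.0
```

Call:
step_arm(
  deltas=[
    [0,0,1,0,0,0,-1],
    [0,0,0,0,0,0,-0.5],
    [0,0,0,0,0,0,-0.4],
    [0,0,0,0,0,0,0],
    [0,0,0,0,0,0,0.2],
  ],
)

```text
t: 13.33
ee_pos: [0.5492, 0.1612, 0.0601]
ee_rot: [0.0, 0.707, 0.707, 0.0]
wrist_force: [-0.5, -0.6, -0.0]
gripper_width: 0.37
grip_force: 0.0
```

Call:
step_arm(
  deltas=[
    [0,0,0,0,0,0,0.2],
    [0,0,0,0,0,0,0.2],
    [0,0,0,0,0,0,0.2],
    [0,0,0,0,0,0,0.2],
    [0,0,0,0,0,0,0.2],
  ],
)

```text
t: 13.75
ee_pos: [0.5491, 0.1612, 0.0599]
ee_rot: [0.0, 0.707, 0.707, -0.0]
wrist_force: [0.4, -0.2, 0.2]
gripper_width: 0.595
grip_force: 0.0
```

```bash
python3 - <<'E'
from h import *
T=tool(); s=imaging.capture("scene"); c=imaging.capture("wrist"); st=manip.read_state(); print(st["ee_pos"],st["wrist_force"],st["gripper_width"])
for n,q,TT in (("s",s,None),("w",c,T)):
  print(n,"pred top",proj(q,[.549,.161,.14],TT).round(1))
  for x in outline_of(q,"rod_center")[:1]:
    v,u=np.nonzero(x["region"]); print(x["score"],u.min(),u.max(),v.min(),v.max(),u[v<=v.min()+3].mean(),u[v>=v.max()-3].mean())
    print("pred plate exit",proj(q,[.549,.161,.035],TT).round(1))
E
```

```text
[0.54908773 0.16115947 0.0599562 ] [ 0.05966876 -0.13622317  0.35997343] 0.5990922020483868
s pred top [[423.6 139.9]]
0.68 412 428 140 186 423.26666666666665 416.0
pred plate exit [[416.  182.5]]
w pred top [[323.6 299. ]]
0.86 307 345 197 314 326.93617021276594 326.5
pred plate exit [[324.8 216. ]]
```

Released, and the rod stands upright as predicted. Retract straight up well clear of its top (the tips need to pass 0.14).

Call:
step_arm(
  deltas=[
    [0,0,-15,0,0,0,0.2],
    [0,0,-30,0,0,0,0.2],
    [0,0,-30,0,0,0,0.2],
    [0,0,-35,0,0,0,0.2],
    [0,0,-15,0,0,0,0.2],
  ],
)

```text
t: 14.37
ee_pos: [0.5507, 0.1613, 0.1893]
ee_rot: [0.001, 0.707, 0.707, 0.002]
wrist_force: [1.1, -1.0, -0.4]
gripper_width: 0.599
grip_force: 0.0
```

Call:
step_arm(
  deltas=[
    [0,0,0,0,0,0,0.2],
    [0,0,0,0,0,0,0.2],
    [0,0,0,0,0,0,0.2],
    [0,0,0,0,0,0,0.2],
  ],
)

```text
t: 14.7
ee_pos: [0.5483, 0.1609, 0.1835]
ee_rot: [-0.0, 0.707, 0.707, -0.001]
wrist_force: [0.1, 1.0, 0.3]
gripper_width: 0.599
grip_force: 0.0
```

```bash
python3 - <<'E'
from h import *
s=imaging.capture("scene"); st=manip.read_state(); print(st["t"],st["ee_pos"],st["wrist_force"])
print(proj(s,[(.549,.161,.14),(.549,.161,.035)]).round(1).tolist())
for x in outline_of(s,"rod_center")[:1]:
    v,u=np.nonzero(x["region"]); print(x["score"],u.min(),u.max(),v.min(),v.max(),u[v<=v.min()+3].mean(),u[v>=v.max()-3].mean())
    if v.min()>130 and abs(u[v<=v.min()+3].mean()-423.6)<6: print(job.close_job())
E
```

```text
14.75 [0.54834398 0.1609126  0.18360431] [ 0.25367502 -0.59363824 -0.1509326 ]
[[423.6, 139.9], [416.0, 182.5]]
0.9 412 427 140 188 423.0 415.64
the job is handed in; nothing more can be done
None
```

I gauged the rod through the widest hole, lifted it out, lowered it by hand to the desk through the middle hole, and left it standing upright there, released; the job was handed in at about 14.8 s, and no verdict came back.

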